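Snap two terminal housings shut

ROBOT

A 6-joint arm with a two-finger parallel gripper is mounted at the origin on a cart in front of the work surface, level with it; the furniture and walls round the work are solid. World frame = base frame: x ahead of the robot, y to its left, z up, the work surface at z = 0. Lengths are in mm, angles in degrees, forces in N, time in s.
With the tool pointing down it reaches from about 350 to 850 mm from the base axis. Payload 8.1 kg.
Tool frame: the origin (TCP) lies on the centre line of the jaws, within the pads' length; the fingertips stand r.tip_extent ahead of it and the grasp point (between the pads) lies 8 mm behind it (r.tip_extent is the distance from the TCP to the fingertips, in mm); z points along the fingers, y is the direction in which the jaws open and shut (so a half turn about z gives the same grasp; the last joint's range is limited). The gripper opens to 85 mm and grips with 20 to 120 N. Pads are 22 mm wide; open, the fingers measure 114 mm over their backs; the gripper's body (76 mm by 85 mm) begins 54 mm behind the grasp point. The pads swing forward as they close: fully open they stand 13 mm farther back than shut.
Start: joints at [-4.893, 7.471, 85.268, -0, 87.261, -4.893], TCP at [600.004, 0.022, 220.492] pointing down, gripper open.
Joint ranges: [-169.43, 169.43], [-51.17, 129.36], [1.28, 143.12], [-76.62, 256.62], [0, 156.53], [-152.29, 152.29]. Speed limits (degrees/s): [136.94, 136.94, 159.86, 180, 180, 180].

INTERFACE

Orientations are given as [roll, pitch, yaw] about the fixed x, y, z axes, in that order (R = Rz(yaw) Ry(pitch) Rx(roll)).
In Python, from bench import sense, optics, hand_in, spotter, r gives the robot as it stands.
- The arm moves only by the tool apply_moves, never from a script. Its argument "series" is a list of rows, each a list of 3 entries, a list of its own where there are three numbers: the opening, from 0 (shut) to 1 (fully open), then the shift along the world's x, y, z in m, then the turn about the world's z in rad. In form: [[grip, [x, y, z], turn], ...]. A call has 1 to 5 rows; each row is the pose to reach, as a shift and turn from the pose measured when the call began; what a row does not reach only later rows make up. A row lasts 1/8 s, in which the tool goes at most 62.5 mm and 10.7 degrees, less where a joint would pass 70% of its speed; a pose out of reach is approached as far as the arm can. A call with a gripper value outside its range is refused whole. The fingers move at their own pace and stop on an object; "grip_force" is the grip in N (left out, the last holds). Time passes only in rows, so rows that repeat a pose let the fingers close. It gives the time, the measured TCP pose, the force and the opening at its end, in the units of the state.
- sense(): the state, without advancing time (a new reading comes with each control period).
- optics.snapshot(name): name is "scene" or "side" or "wrist"; returns a dict with "color" (420x560x3 uint8, blue, green, red), "intrinsics" (3x3 intrinsics, pixels), "rvec" (rotation vector, rad) and "tvec" (3), from world to camera coordinates, as OpenCV has them. Camera axes: x right, y down, z forward; pixel columns grow to the right and rows downward; lengths in mm; the calibration is good to about 2 mm. A picture is of the moment at which its call begins. There is no depth.
- hand_in(): hands the job in, once; it reports no verdict.
Trained networks look in a picture, given as the dict that the camera call returned (one of the last four; its "shot" number tells which), for a name from the list of things; names that differ only in an ending like _2 or _b are one class to them, and where a whole thing is asked for, a point or a joint stands for the part that bears it (a point fixed in the world has none). Each returns a list of dicts, best first, with "p" (0 to 1); they miss things now and then, are a little off and sometimes report something else, mostly with a low value. They report only what shows in the picture. A call takes as long as a camera call.
- spotter.search_frame(picture, query): "xyz" ([x, y, z] in mm, in the coordinates of the camera as it stood for that picture, good to about 4 mm: the middle of the surface that is visible of it).
- spotter.masks_of(picture, query): "mask" (420x560 bool, what is visible of it).
The state is a dict: "time": time; "joint_pos": joint angles; "qd": joint speeds; "joint_efforts": joint torques, N m; "tool_pos": TCP position; "tcp_rot": TCP orientation; "ft_force": force on the tool from outside, world axes, zero at the start; "wrist_torque": the same for the moment, N m; "finger_gap": finger opening in mm.
Only numpy, scipy, OpenCV 4.12 (cv2) and the standard library are available. Lean on these libraries where they do the work, as an engineer would, in place of code of your own. Each camera call takes 0.05 s, during which the arm holds its last target.

TASK

Three terminal housings on the bench stand with their hinged covers up. Press the covers of the two short housings down until the catch at the front holds each one shut, and leave the cover of the long housing open, as its wiring is not finished.

Things in the scene. Friction and masses are not known exactly. Their poses are not given: they have to be found in the camera images.
- short_1_pad (a point): Top centre of the round 28 mm thumb pad on the white cover of one short housing (grey box fixed to the bench, 100 deep, 80 wide, 45 high). Axes turn with the cover: z normal to it, x to the rear hinge, y along the hinge; tilt of z = opening, 0 shut, starts 0.4-0.6 rad. The hinge line lies 65 mm along x, 6.5 mm along -z. Shut, the pad is 51.5 mm above the bench.
- short_2_pad (a point): The same on the other, identical short housing. Covers spring back up unless latched. Pushed down at the pad: under 2 N, then 4-8 N from about 7 to 3 mm above shut, where the steel roller catch in the middle of the front wall snaps over the front edge and holds; then a hard stop. The roller stands 37 mm in front of the pad and 4 mm higher: do not press on it.
- long_pad (a point): Top centre of the thumb pad on the cover of the long housing: 150 mm wide, otherwise of the same depth, height, pad position, axes and opening as the short ones. This cover is to stay open.

How it is judged:
By the outcome, as a careful person would: the job done as asked, in the order asked, and still so for the second after the job is handed in, with the robot touching nothing.
It also fails if it takes over 38 s, if anything falls off the work surface, if the arm or the gripper's body presses on something with over 40 N, if the wrist force passes 120 N, or if a joint passes its speed limit or range.

## Working session

There is one attempt and no reset: what is moved stays moved. The work goes in short steps, Python scripts to look and compute and a tool call to move; the robot and the scene stay as the last step left them, time stands still between calls to the robot, and variables do not carry over. Pictures are saved under pics/ and viewed, and the job is handed in when it is done.

Besides the shell and the picture viewer there is one more tool, called after "Emit:" by a JSON object that holds its "name" and its "arguments". apply_moves: Moves the arm, as the interface text tells. Its arguments: {"type":"object","properties":{"series":{"type":"array"},"grip_force":{"type":"number"}},"required":["series"]}

```bash
mkdir -p pics
cat > h.py <<'E'
from bench import sense, optics, hand_in, spotter, r
import numpy as np, cv2
def w(p,x):
    R=cv2.Rodrigues(np.array(p["rvec"],float))[0]; return R.T@(np.array(x,float)-np.array(p["tvec"],float).ravel())
def proj(p,X):
    return cv2.projectPoints(np.array(X,float).reshape(-1,3),np.array(p["rvec"],float),np.array(p["tvec"],float),np.array(p["intrinsics"],float),None)[0].reshape(-1,2)
E
python3 - <<'E'
from h import *
print(r.tip_extent, sense())
for n in ("scene","side","wrist"):
    p=optics.snapshot(n); cv2.imwrite(f"pics/a_{n}.png",p["color"])
    for q in ("short_1_pad","long_pad"):
        for d in spotter.search_frame(p,q): print(n,q,round(d["p"],2),w(p,d["xyz"]).round(1),proj(p,w(p,d["xyz"])).round(0))
E
```

```text
11.0 {'time': 0.0, 'joint_pos': array([-4.89204529e+00,  7.51751435e+00,  8.53299165e+01,  2.69382581e-03,
        8.72610117e+01, -4.89157577e+00]), 'qd': array([-3.82230762e-02,  1.63032719e-05,  4.86994639e-02, -8.78468777e-02,
        5.79621061e-02,  1.29214195e-01]), 'joint_efforts': array([-1.90700346e-03, -5.69404185e+01, -5.00557995e+01, -2.19391650e-04,
        1.44415747e-02,  7.24149572e-05]), 'tool_pos': array([5.99426987e+02, 9.97117740e-02, 2.19413257e+02]), 'tcp_rot': array([-1.79892182e+02, -1.19276360e-02,  8.99993880e+01]), 'ft_force': array([ 0.36065169, -0.18222982, -0.01586403]), 'wrist_torque': array([ 0.01377209, -0.00130376,  0.0519614 ]), 'finger_gap': 85.18488868183233}
scene long_pad 0.57 [577.5 247.3  77.4] [[265. 214.]]
side long_pad 0.94 [579.2 250.3  74.4] [[251. 225.]]
```

View pics/a_scene.png

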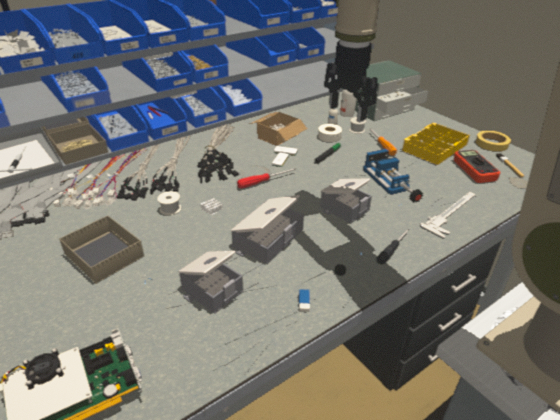

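View pics/a_side.png

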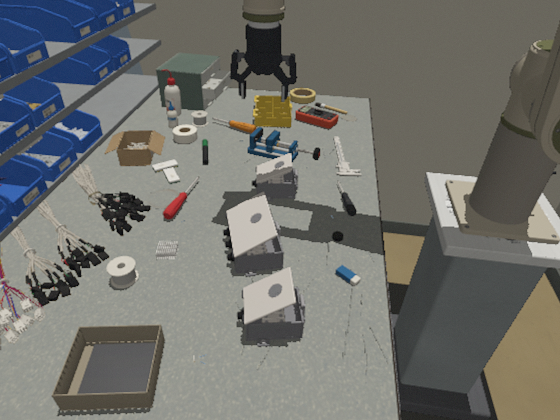

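View pics/a_wrist.png

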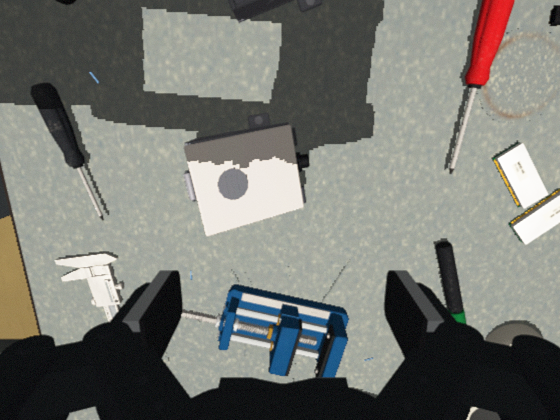

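The three housings stand in a row. In the side view the short ones are near (270,305) and (275,175), with the long one between them at (255,235). The wrist view shows one short housing, with its pad at (233,184) and its roller at (190,187).

Run:
```python
import cv2,numpy as np
a=cv2.imread("pics/a_scene.png");b=cv2.imread("pics/a_side.png")
def c(i,x,y,w,h,s): return cv2.resize(i[y:y+h,x:x+w],(w*s,h*s),interpolation=cv2.INTER_CUBIC)
cv2.imwrite("pics/b1.png",c(a,170,165,210,145,3)[:, :630]); cv2.imwrite("pics/b2.png",c(b,215,145,100,200,3))
```

```text
(no output)
```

View pics/b1.png

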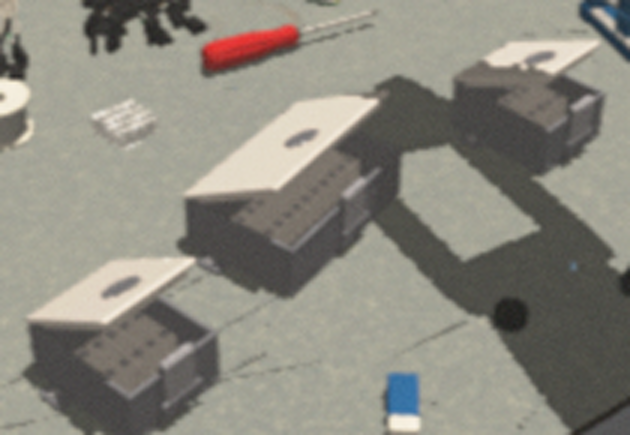

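View pics/b2.png

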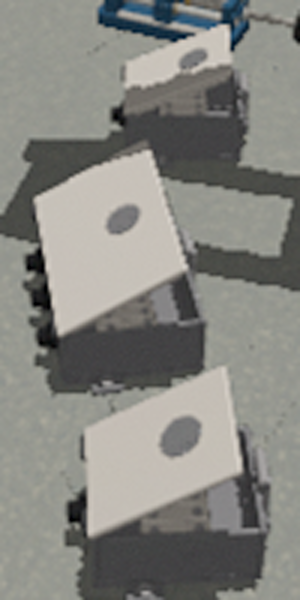

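Run:
```python
from h import *
a=optics.snapshot("scene");b=optics.snapshot("side");c=optics.snapshot("wrist")
def P(p): 
    R=cv2.Rodrigues(np.array(p["rvec"],float))[0]; return np.array(p["intrinsics"])@np.c_[R,np.array(p["tvec"],float).ravel()]
def T(p,u,q,v): 
    X=cv2.triangulatePoints(P(p),P(q),np.array(u,float).reshape(2,1),np.array(v,float).reshape(2,1)).ravel();X=X[:3]/X[3]
    return X.round(1),np.abs(proj(p,X)-u).max().round(1)
S=lambda x,y:(170+x/3,165+y/3); D=lambda x,y:(215+x/3,145+y/3)
for n,s,d in [("Apad",(122,287),(181,436)),("A r-",(112,258),(84,430)),("A r+",(28,322),(90,535)),("A f-",(197,260),(225,367)),("A f+",(105,325),(242,470)),
 ("Lpad",(302,138),(123,219)),("L r-",(298,98),(35,198)),("L r+",(186,195),(58,334)),("L f-",(383,96),(150,148)),("L f+",(275,190),(186,270)),
 ("Bpad",(540,57),(193,59)),("B f-",(602,42),(230,25)),("B f+",(535,84),(235,84))]:
    print(n,*T(a,S(*s),b,D(*d)))
print("B sw", *T(c,(233,184),b,D(193,59)), *T(c,(233,184),a,S(540,57)))
for n,u in [("r-",(303,207)),("r+",(291,124)),("f-",(206,235)),("f+",(186,143)),("roller",(190,187)),("pad",(233,184))]:
  K=np.array(c["intrinsics"]);R=cv2.Rodrigues(np.array(c["rvec"]))[0];C=-R.T@np.array(c["tvec"]).ravel()
  d=R.T@np.linalg.inv(K)@[*u,1]
  for z in (45,55,70): print(n,z,(C+d*(z-C[2])/d[2]).round(1))
```

```text
Apad [502.5 425.7  85. ] 0.2
A r- [564.8 402.1  52.7] 0.5
A r+ [545.5 475.3  48.9] 0.1
A f- [483.3 380.3  98.4] 0.3
A f+ [464.9 456.8  99. ] 0.1
Lpad [571.6 235.   82.3] 0.3
L r- [648.9 184.9  54. ] 0.7
L r+ [599.8 320.9  49. ] 0.4
L f- [564.6 164.6  95.8] 0.5
L f+ [518.7 295.2  94.7] 0.2
Bpad [553.6   9.2  79.9] 0.3
B f- [527.7 -33.8  91.8] 0.5
B f+ [513.8  54.2  90.4] 1.1
B sw [554.6   6.8  76.9] 1.3 [555.7   7.2  79. ] 0.5
r- 45 [619.3 -23.3  45. ]
r- 55 [618.7 -20.3  55. ]
r- 70 [617.8 -15.8  70. ]
r+ 45 [606.8  56.5  45. ]
r+ 55 [606.6  57.1  55. ]
r+ 70 [606.3  57.9  70. ]
f- 45 [521.5 -52.9  45. ]
f- 55 [523.8 -49.1  55. ]
f- 70 [527.4 -43.3  70. ]
f+ 45 [508.7  39.2  45. ]
f+ 55 [511.4  40.2  55. ]
f+ 70 [515.6  41.9  70. ]
roller 45 [509.1  -3.1  45. ]
roller 55 [511.9  -0.7  55. ]
roller 70 [516.    2.8  70. ]
pad 45 [ 5.51e+02 -1.00e-01  4.50e+01]
pad 55 [552.5   2.2  55. ]
pad 70 [554.7   5.6  70. ]
```

Emit:
{"name": "apply_moves", "arguments": {"series": [[0, [-0.02, 0.003, -0.03], 0], [0, [-0.045, 0.007, -0.07], 0], [0, [-0.047, 0.007, -0.09], 0], [0, [-0.047, 0.007, -0.1], 0], [0, [-0.047, 0.007, -0.1], 0]], "grip_force": 40}}

```text
time: 1.23
tool_pos: [554.0, 6.8, 120.9]
tcp_rot: [180.0, 0.0, 90.0]
ft_force: [0.4, 0.5, -0.3]
finger_gap: 0.1
```

Run:
```python
from h import *
s=sense();print(s["tool_pos"],s["finger_gap"],s["ft_force"])
a=optics.snapshot("scene");b=optics.snapshot("side")
i=np.hstack([cv2.resize(a["color"][110:230,290:420],None,fx=3,fy=3),cv2.resize(b["color"][90:210,220:350],None,fx=3,fy=3)])
cv2.imwrite("pics/c.png",i)
for p,o in((a,(290,110)),(b,(220,90))): print([((proj(p,[s["tool_pos"][0],s["tool_pos"][1],s["tool_pos"][2]-d])[0]-o)*3).round() for d in (0,11,24)])
```

```text
[553.98514974   6.84616872 120.94762031] 0.06080315483529684 [ 0.41470419  0.51013929 -0.28890319]
[array([187., 179.]), array([185., 191.]), array([184., 204.])]
[array([179., 179.]), array([179., 190.]), array([178., 204.])]
```

View pics/c.png

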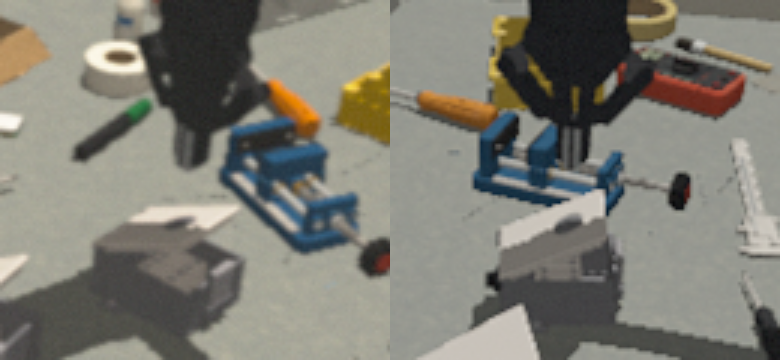

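Run:
```python
from h import *
s=sense();t=s["tool_pos"]
a=optics.snapshot("scene");b=optics.snapshot("side")
out=[]
for p,o in((a,(325,130)),(b,(250,120))):
    i=cv2.resize(p["color"][o[1]:o[1]+50,o[0]:o[0]+50],None,fx=8,fy=8,interpolation=cv2.INTER_CUBIC)
    for d,c in((0,(0,255,0)),(11,(0,0,255))):
        u=((proj(p,t-[0,0,d])[0]-o+.5)*8).astype(int); cv2.circle(i,tuple(map(int,u)),4,c,-1)
    out.append(i)
cv2.imwrite("pics/d.png",np.hstack(out))
```

```text
(no output)
```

View pics/d.png

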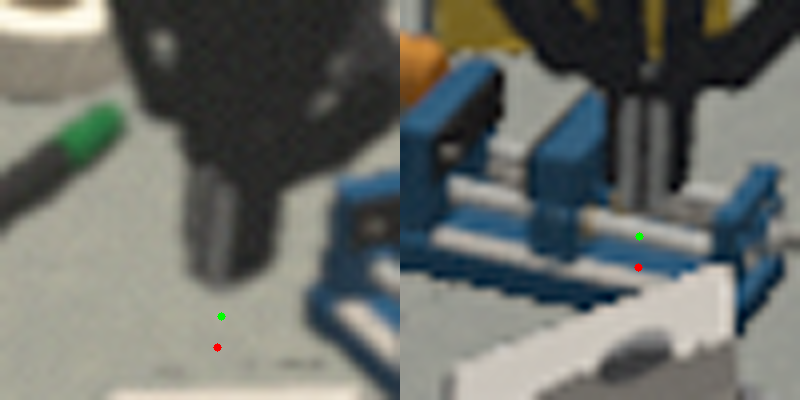

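The tips show about 11 mm above the reported TCP, where I expected them 11 mm below. I'll descend by force and re-check.

Emit:
{"name": "apply_moves", "arguments": {"series": [[0, [0, 0, -0.01], 0], [0, [-0.001, 0, -0.02], 0], [0, [-0.002, 0, -0.024], 0], [0, [-0.002, 0, -0.024], 0]]}}

```text
time: 1.92
tool_pos: [551.7, 6.9, 97.2]
tcp_rot: [179.9, 0.0, 90.0]
ft_force: [-0.3, -0.2, 0.3]
finger_gap: 0.0
```

```bash
cat > z.py <<'E'
import sys
from h import *
s=sense();t=s["tool_pos"];print(t.round(1),s["ft_force"].round(1),s["wrist_torque"].round(2),s["joint_pos"].round(2),s["time"])
a=optics.snapshot("scene");b=optics.snapshot("side")
out=[]
for p in (a,b):
    o=(proj(p,[t[0],t[1],70])[0]-[28,28]).astype(int)
    i=cv2.resize(p["color"][o[1]:o[1]+50,o[0]:o[0]+50],None,fx=8,fy=8,interpolation=cv2.INTER_CUBIC)
    for d,c in((0,(0,255,0)),(11,(0,0,255))):
        u=((proj(p,t-[0,0,d])[0]-o+.5)*8).astype(int); cv2.circle(i,tuple(map(int,u)),4,c,-1)
    out.append(i)
cv2.imwrite(sys.argv[1],np.hstack(out))
E
python3 z.py pics/e.png
```

```text
[551.7   6.9  97.2] [-0.3 -0.2  0.3] [0.03 0.02 0.  ] [ -4.61   5.36 100.76   0.    73.83  -4.6 ] 1.925
```

View pics/e.png

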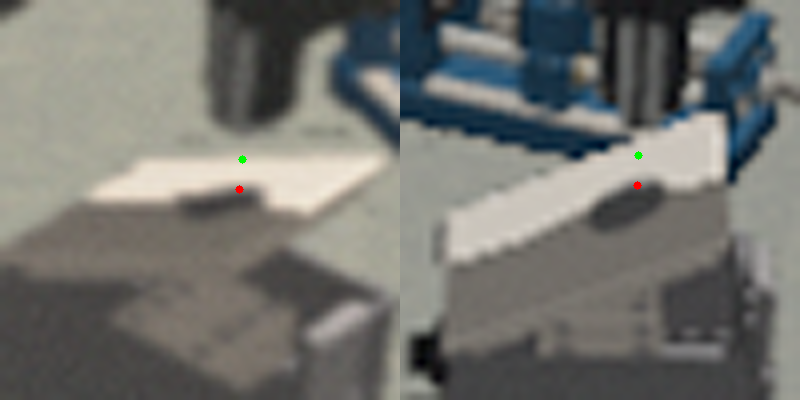

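Emit:
{"name": "apply_moves", "arguments": {"series": [[0, [0, 0, -0.005], 0], [0, [0, 0, -0.01], 0], [0, [0, 0, -0.014], 0], [0, [0, 0, -0.014], 0]]}}

```text
time: 2.52
tool_pos: [552.0, 6.9, 83.5]
tcp_rot: [179.9, 0.0, 90.0]
ft_force: [-0.3, 0.1, 0.3]
finger_gap: 0.1
```

Emit:
{"name": "apply_moves", "arguments": {"series": [[0, [0, 0, -0.004], 0], [0, [0, 0, -0.008], 0], [0, [0, 0, -0.012], 0], [0, [0, 0, -0.012], 0]]}}

```text
time: 3.02
tool_pos: [551.7, 6.9, 70.9]
tcp_rot: [180.0, 0.0, 90.0]
ft_force: [-1.0, -0.1, -0.3]
finger_gap: 0.3
```

```bash
python3 z.py pics/f.png
```

```text
[551.7   6.9  70.9] [-1.  -0.1 -0.3] [-0.   -0.01  0.01] [ -4.61   7.09 101.84  -0.    71.03  -4.6 ] 3.025
```

View pics/f.png

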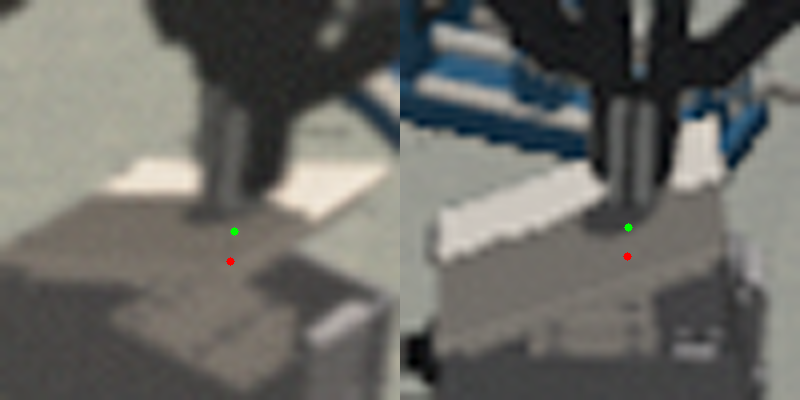

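The tips have only now reached the pad, at reported z ≈ 71. I expect shut at about z 41.

Emit:
{"name": "apply_moves", "arguments": {"series": [[0, [-0.001, 0, -0.004], 0], [0, [-0.002, 0, -0.008], 0], [0, [-0.003, 0, -0.012], 0], [0, [-0.003, 0, -0.012], 0]]}}

```text
time: 3.62
tool_pos: [548.5, 6.9, 58.8]
tcp_rot: [180.0, 0.0, 90.0]
ft_force: [-0.8, -0.1, 0.3]
finger_gap: -0.0
```

Emit:
{"name": "apply_moves", "arguments": {"series": [[0, [-0.001, 0, -0.003], 0], [0, [-0.002, 0, -0.006], 0], [0, [-0.002, 0, -0.008], 0], [0, [-0.002, 0, -0.008], 0]]}}

```text
time: 4.12
tool_pos: [546.3, 7.0, 50.6]
tcp_rot: [-180.0, -0.0, 90.0]
ft_force: [-0.4, 0.0, -0.0]
finger_gap: -0.1
```

```bash
python3 z.py pics/g.png
```

```text
[546.3   7.   50.6] [-0.4  0.  -0. ] [-0.04  0.    0.02] [ -4.65   7.83 103.38   0.    68.8   -4.64] 4.125
```

View pics/g.png

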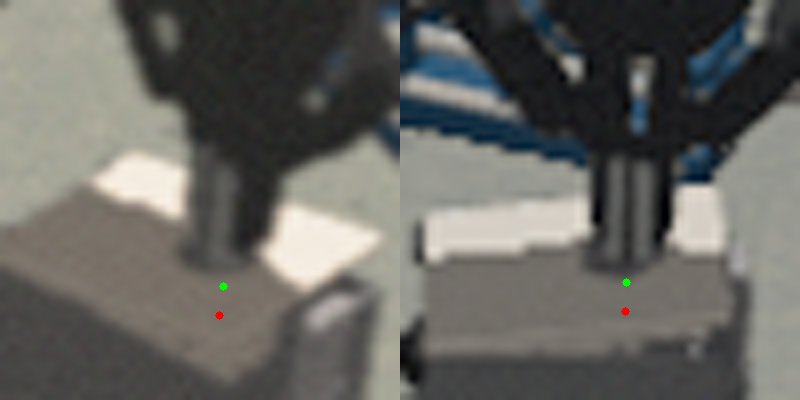

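The cover is nearly down, the tips are central on the pad and the roller is clear. I'll continue in small steps.

Emit:
{"name": "apply_moves", "arguments": {"series": [[0, [0, 0, -0.002], 0], [0, [0, 0, -0.004], 0], [0, [0, 0, -0.005], 0], [0, [0, 0, -0.005], 0]]}}

```text
time: 4.72
tool_pos: [546.3, 6.9, 46.0]
tcp_rot: [180.0, 0.0, 90.0]
ft_force: [-2.6, -1.1, 4.4]
finger_gap: 0.0
```

Emit:
{"name": "apply_moves", "arguments": {"series": [[0, [0, 0, -0.001], 0], [0, [0, 0, -0.002], 0], [0, [0, 0, -0.002], 0]]}}

```text
time: 5.1
tool_pos: [546.3, 6.9, 43.7]
tcp_rot: [180.0, 0.0, 90.0]
ft_force: [-0.9, -0.3, 1.4]
finger_gap: -0.0
```

Emit:
{"name": "apply_moves", "arguments": {"series": [[0, [0, 0, -0.001], 0], [0, [0, 0, -0.002], 0], [0, [0, 0, -0.002], 0]]}}

```text
time: 5.48
tool_pos: [546.2, 6.9, 41.4]
tcp_rot: [-180.0, -0.0, 90.0]
ft_force: [-0.4, -0.8, -0.1]
finger_gap: 0.0
```

Emit:
{"name": "apply_moves", "arguments": {"series": [[0, [0, 0, -0.001], 0], [0, [0, 0, -0.002], 0], [0, [0, 0, -0.002], 0]]}}

```text
time: 5.85
tool_pos: [546.3, 6.9, 40.5]
tcp_rot: [-180.0, 0.0, 90.0]
ft_force: [-5.5, 0.8, 10.3]
finger_gap: -0.1
```

```bash
python3 z.py pics/hh.png
```

```text
[546.3   6.9  40.5] [-5.5  0.8 10.3] [-0.01  0.85 -0.06] [ -4.65   8.63 103.67  -0.    67.71  -4.65] 5.85
```

View pics/hh.png

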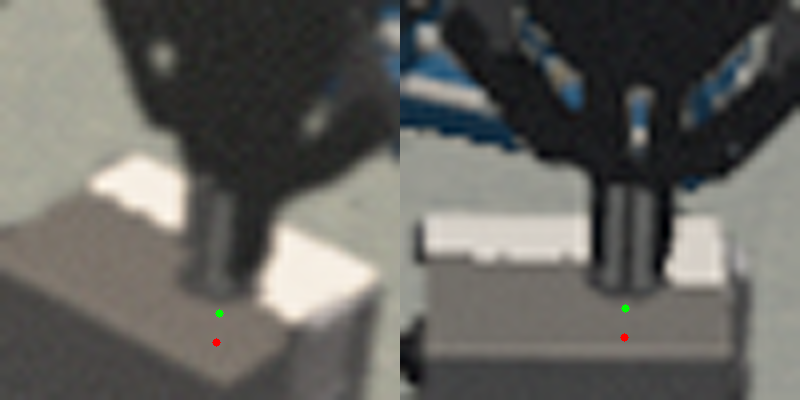

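Hard stop, 10 N. I'll lift and check.

Emit:
{"name": "apply_moves", "arguments": {"series": [[0, [0, 0, 0.03], 0], [0, [0, 0, 0.08], 0], [0, [-0.01, 0.05, 0.12], 0], [0, [-0.02, 0.11, 0.12], 0], [0, [-0.027, 0.17, 0.12], 0]]}}

```text
time: 6.58
tool_pos: [519.6, 178.6, 161.7]
tcp_rot: [179.9, -0.0, 89.9]
ft_force: [0.3, 1.1, 0.0]
finger_gap: 0.1
```

Run:
```python
from h import *
print(sense()["tool_pos"])
a=optics.snapshot("scene");b=optics.snapshot("side")
cv2.imwrite("pics/i.png",np.hstack([cv2.resize(a["color"][150:250,290:390],None,fx=4,fy=4),cv2.resize(b["color"][120:220,230:330],None,fx=4,fy=4)]))
```

```text
[519.58702855 178.55394066 161.72556953]
```

View pics/i.png

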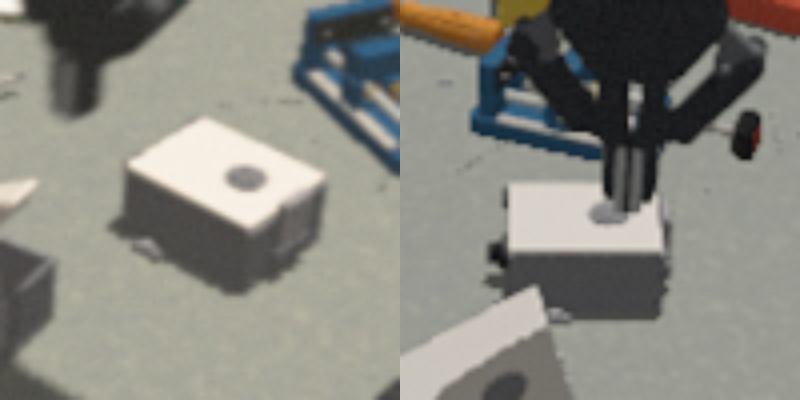

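Cover B is latched flat. Now to A.

Emit:
{"name": "apply_moves", "arguments": {"series": [[0, [-0.005, 0.06, 0], 0], [0, [-0.01, 0.12, 0], 0], [0, [-0.015, 0.18, 0], 0], [0, [-0.02, 0.235, 0], 0], [0, [-0.02, 0.247, 0], 0]]}}

```text
time: 7.3
tool_pos: [497.1, 432.1, 160.2]
tcp_rot: [-180.0, -0.1, 90.5]
ft_force: [-0.0, 0.2, -0.2]
finger_gap: 0.5
```

Emit:
{"name": "apply_moves", "arguments": {"series": [[0, [0, 0, -0.03], 0], [0, [0, 0, -0.06], 0], [0, [0, 0, -0.07], 0], [0, [0, 0, -0.07], 0]]}}

```text
time: 7.8
tool_pos: [497.1, 431.1, 89.6]
tcp_rot: [-179.9, -0.1, 90.5]
ft_force: [0.1, 0.7, -0.4]
finger_gap: -0.1
```

```bash
python3 z.py pics/j.png
```

```text
[497.1 431.1  89.6] [ 0.1  0.7 -0.4] [-0.05 -0.04 -0.02] [36.4  21.47 82.84  0.12 75.72 35.91] 7.8
```

View pics/j.png

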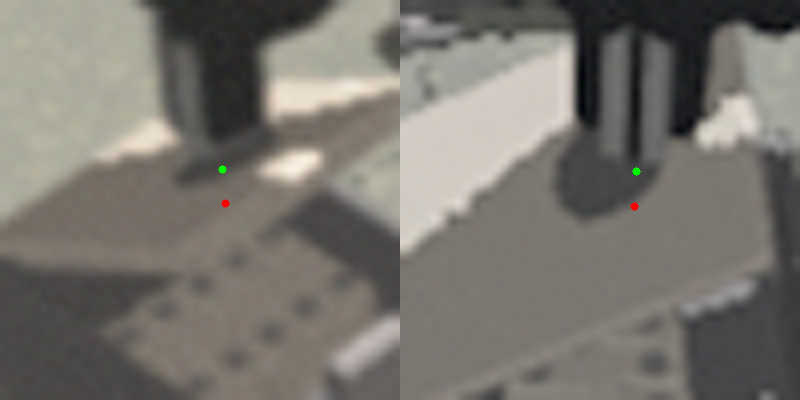

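Emit:
{"name": "apply_moves", "arguments": {"series": [[0, [0.001, -0.003, 0.004], 0], [0, [0.001, -0.006, 0.0], 0], [0, [0.001, -0.006, -0.006], 0], [0, [0, -0.006, -0.013], 0], [0, [0, -0.006, -0.013], 0]]}}

```text
time: 8.52
tool_pos: [497.2, 425.7, 77.2]
tcp_rot: [-180.0, -0.1, 90.5]
ft_force: [0.1, -0.2, -0.0]
finger_gap: 0.0
```

Emit:
{"name": "apply_moves", "arguments": {"series": [[0, [-0.001, 0, -0.004], 0], [0, [-0.002, -0.001, -0.008], 0], [0, [-0.003, -0.001, -0.012], 0], [0, [-0.003, -0.001, -0.012], 0]]}}

```text
time: 9.02
tool_pos: [493.8, 424.5, 64.7]
tcp_rot: [-179.9, -0.1, 90.5]
ft_force: [0.5, -0.0, -0.3]
finger_gap: -0.2
```

```bash
python3 z.py pics/k.png
```

```text
[493.8 424.5  64.7] [ 0.5 -0.  -0.3] [-0.01 -0.01 -0.03] [36.1  21.92 85.04  0.14 73.05 35.58] 9.025
```

View pics/k.png

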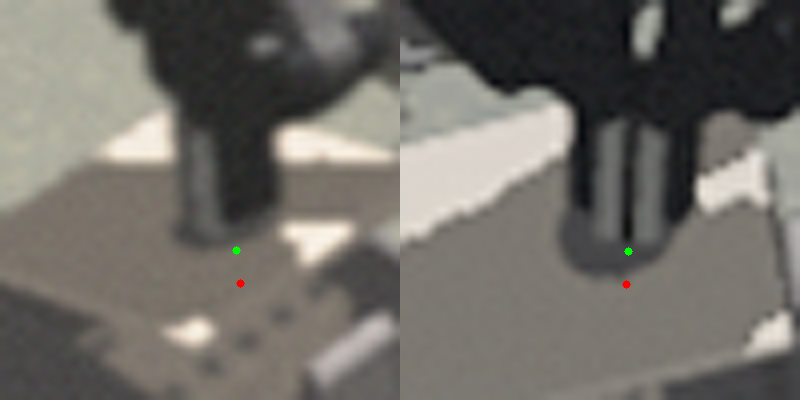

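Emit:
{"name": "apply_moves", "arguments": {"series": [[0, [-0.001, 0, -0.004], 0], [0, [-0.002, -0.001, -0.008], 0], [0, [-0.003, -0.001, -0.012], 0], [0, [-0.003, -0.001, -0.012], 0]]}}

```text
time: 9.62
tool_pos: [490.8, 423.4, 52.5]
tcp_rot: [-179.9, -0.1, 90.5]
ft_force: [0.1, 0.1, 0.9]
finger_gap: -0.2
```

Emit:
{"name": "apply_moves", "arguments": {"series": [[0, [0, 0, -0.002], 0], [0, [-0.001, 0, -0.004], 0], [0, [-0.001, 0, -0.005], 0], [0, [-0.001, 0, -0.005], 0]]}}

```text
time: 10.12
tool_pos: [489.8, 423.4, 47.6]
tcp_rot: [-179.9, -0.1, 90.5]
ft_force: [0.1, -0.4, 1.0]
finger_gap: -0.2
```

```bash
python3 z.py pics/l.png
```

```text
[489.8 423.4  47.6] [ 0.1 -0.4  1. ] [-0.03  0.07 -0.02] [36.24 22.48 86.25  0.13 71.29 35.71] 10.125
```

View pics/l.png

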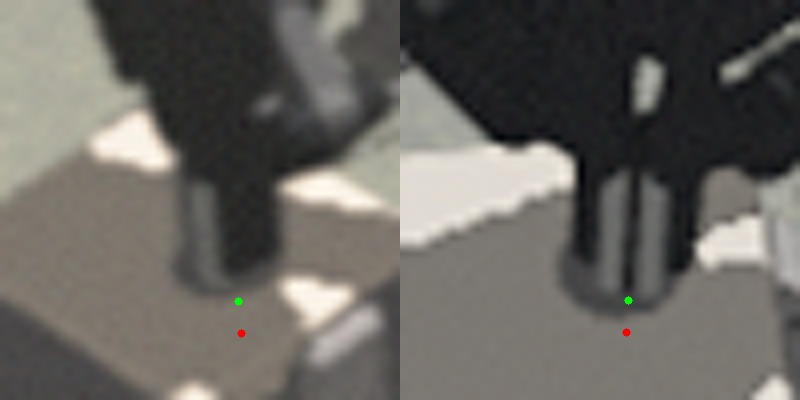

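The fingers are on the pad, clear of the roller. I'll keep pressing.

Emit:
{"name": "apply_moves", "arguments": {"series": [[0, [0, 0, -0.002], 0], [0, [0, 0, -0.003], 0], [0, [0, 0, -0.003], 0]]}}

```text
time: 10.6
tool_pos: [489.6, 423.5, 44.5]
tcp_rot: [-179.9, -0.1, 90.5]
ft_force: [-1.7, -0.6, 2.9]
finger_gap: -0.2
```

Emit:
{"name": "apply_moves", "arguments": {"series": [[0, [0, 0, -0.001], 0], [0, [0, 0, -0.002], 0], [0, [0, 0, -0.002], 0]]}}

```text
time: 10.98
tool_pos: [489.5, 423.3, 42.1]
tcp_rot: [-179.9, -0.1, 90.5]
ft_force: [-0.5, -0.7, 0.8]
finger_gap: -0.1
```

Emit:
{"name": "apply_moves", "arguments": {"series": [[0, [0, 0, -0.001], 0], [0, [0, 0, -0.002], 0], [0, [0, 0, -0.002], 0]]}}

```text
time: 11.35
tool_pos: [489.6, 423.3, 40.7]
tcp_rot: [-179.9, -0.1, 90.5]
ft_force: [-2.8, -1.6, 4.1]
finger_gap: -0.1
```

Emit:
{"name": "apply_moves", "arguments": {"series": [[0, [0, 0, -0.001], 0], [0, [0, 0, -0.001], 0]]}}

```text
time: 11.6
tool_pos: [489.6, 423.4, 40.6]
tcp_rot: [-179.9, -0.1, 90.5]
ft_force: [-3.7, -3.3, 6.8]
finger_gap: 0.4
```

Emit:
{"name": "apply_moves", "arguments": {"series": [[0, [0, 0, 0.03], 0], [0, [0, 0, 0.08], 0], [0, [0, 0, 0.14], 0], [0, [0, 0, 0.18], 0], [0, [0, 0, 0.18], 0]]}}

```text
time: 12.22
tool_pos: [491.8, 425.0, 226.2]
tcp_rot: [179.7, -0.4, 90.5]
ft_force: [0.8, 0.6, -0.8]
finger_gap: -0.3
```

Run:
```python
from h import *
print(sense()["tool_pos"])
a=optics.snapshot("scene");b=optics.snapshot("side")
cv2.imwrite("pics/m.png",np.hstack([cv2.resize(a["color"][150:320,170:390],None,fx=2,fy=2)[:, :],cv2.resize(b["color"][170:340,200:380],None,fx=2,fy=2)]))
```

```text
[491.78776053 424.98148154 226.22296242]
```

View pics/m.png

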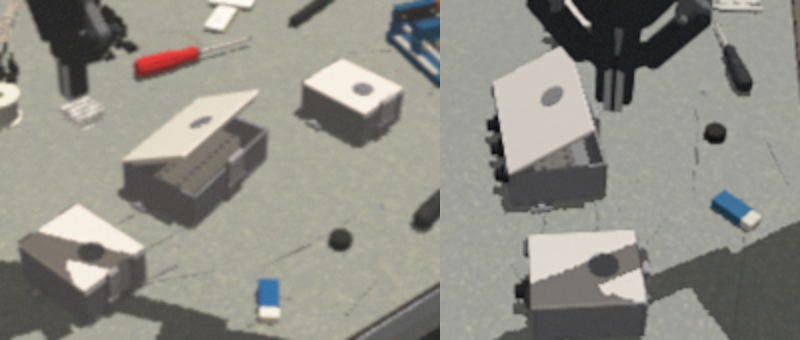

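Both short covers are flat and latched, the long one is still open, and the arm is clear.

```bash
python3 -c "
from h import *
print(hand_in())"
```

```text
the job is handed in; nothing more can be done
None
```

Both short housings are latched shut, the long housing's cover is still open, and I handed the job in at about 12 s. I pressed each short cover down with the closed fingertips on its thumb pad, well clear of the roller.

- **Latching:** on both covers the force rose to 3–4 N, dropped as the catch snapped over, then rose again at the hard stop (10 N on the first, 7 N on the second). After the arm lifted, both covers stayed flat in the scene and side views.
- **Long cover:** it was not touched, and the last pictures show it open as before. The gripper was about 175 mm above the nearest cover.
- **Check that disagreed:** the closed fingertips stood about 10 mm above the reported TCP, not 11 mm below it as `r.tip_extent` says. I did not find the cause. I took the touch point from the pictures and the pressing depth from the force readings, and the hard stop came at a reported z of about 40.6 mm on both housings.

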